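Lock a second tier onto the lipstick carousel

TASK

Add the loose pink tier to the lipstick carousel: slide its open slot sideways onto the chrome stem, under the knob, and turn it so that its slot faces the opposite side from the lower tier's slot, as nearly as the toothed collar allows. Feel for the place where its pegs drop between the collar's teeth, so that it sits fully home, level and locked, then let go. Be gentle with the plastic, leave the lower tier facing as it does now, and do not disturb the other things on the dressing table.

Things in the scene. Friction and masses are not known exactly. Their poses are not given: they have to be found in the camera images.
- carousel: the lipstick carousel's black foot, 164 mm across, heavy, does not shift; origin at the centre of its underside on the table. It carries a revolving platform with a fixed lower tier (pink slotted disc 184 mm across with square sockets and lipsticks, nothing on it higher than 95 mm above the table) and an upright chrome stem 12 mm thick on its axis
- carousel_turn (a joint): the platform's turn about the upright axis, rad, anticlockwise from above, range -3.1 to 3.1; lower tier and stem turn with it. It runs with a light drag (about 0.06 N m) and no spring, so a tier pressed down hard while it is turned, or turned on after its pegs have dropped in, takes the whole carousel round
- carousel_seat (a point): point on the stem's axis at the tooth tops, 110 mm above the table; turns with the platform, z up, x along the lower tier's slot from the stem to its open mouth. Here is a collar 62 mm across with 8 flat-topped white teeth every 45 degrees, each 6 mm high, 9.5 mm wide, at radii 16.5 to 30.5 mm. The stem is screwed in, so the teeth stand at no set angle to the slot: not measured, find it by feel
- knob (a point): underside of the fixed chrome knob on top of the stem, 36 mm above the tooth tops; the knob is 24 mm across and 18 mm high and cannot pass through the slot, so a tier comes in from the side, between teeth and knob. Axes as carousel_seat
- lower_slot (a point): the open mouth of the lower tier's slot, 86 mm from the carousel's axis, on top of the lower tier (30 mm above the table)
- tier: the loose upper tier, pink plastic, about 0.16 kg, lying on the table on its pegs: disc 124 mm across, 6 mm thick, with a 14 mm slot from the rim to 7 mm past its centre (1 mm clear all round the centred stem), mouth flared to 26 mm; four sockets 26 mm wide, 28 mm high, over 30 mm from its axis. Origin on its axis at the pegs' lower ends, z up, x from the centre to the slot's mouth
- tier_centre (a point): the tier's axis at the underside of its disc; axes as tier. Below it four round pegs 6 mm thick, 5 mm long, 24 mm from the axis, at 45, 135, 225 and 315 degrees from the slot. Between the teeth they have about 1.5 mm to spare either way and the disc then lies on the tooth tops; with the pegs on the teeth it stands 5 mm too high
- tier_slot (a point): the open mouth of the tier's slot, at its rim, 62 mm from its axis along its x, at the underside of its disc
- tier_tab (a point): where to grip the tier: upright dark-rose tab on the side away from the slot, 12 mm thick along the tier's y, 24 mm long along its x, 38 mm high above the disc's top. This point is in it, 41 mm behind the tier's axis, 22 mm above the disc's top (28 mm above tier_centre); axes as tier
- bangles: bystander: a pair of emerald glass bangles, 68 mm across, one lying on the other, 12 mm high; origin near their centre on the table
- dish: bystander: white oval porcelain soap-shaped dish, 94 x 130 x 24 mm; origin at the centre of its underside
- hair_clip: bystander: chrome hair clip 75 mm long, 18 mm high; origin at the centre of its underside
- spectacle_case: bystander: black plastic spectacle case 160 x 58 x 38 mm, long side along its x; origin at the centre of its underside
Not all that is in view belongs to the job. Leave any purple, turquoise or yellow look-alike of the tier alone.

How it is judged (in metres and radians):
On the way:
1. the tier is on the stem: its slot is slid fully home round the stem, between the teeth and the knob (horizontal distance between tier_centre and carousel_seat below 0.005 m and z of tier_centre in the frame of carousel_seat between 0.003 and 0.032 m), for 0.1 s.
At the end, for the whole second after the job is handed in: the tier is let go, at rest and level, axis within 4 mm of the stem's, its disc on the tooth tops (within 2 mm, tilt under 0.04 rad: pegs down between the teeth), its slot within about 50 degrees of opposite to the lower slot, whose mouth is within 18 mm of where it was (horizontal distance between tier_centre and carousel_seat below 0.004 m and z of tier_centre in the frame of carousel_seat between -0.003 and 0.002 m and angle between tier_centre's own z axis and vertical below 0.04 rad and x of tier_slot in the frame of carousel_seat below -0.04 m and distance of lower_slot from where it was at the start of the episode below 0.018 m and linear speed of tier below 0.01 m/s); the robot touches nothing.
It fails at once if the tier is forced against the carousel with more than 25 N (contact force between tier and carousel above 25 N).
It fails at once if the carousel is dragged round: the lower tier's slot mouth moves more than 18 mm (12 degrees) (distance of lower_slot from where it was at the start of the episode above 0.018 m).
It fails at once if a bystander is shifted more than 15 mm (distance of any of bangles, dish, hair_clip, spectacle_case from where it was at the start of the episode above 0.015 m).
It also fails if it takes over 72 s, if anything falls off the work surface, if the arm or the gripper's body presses on something with over 40 N, if the wrist force passes 120 N, or if a joint passes its speed limit or range.

ROBOT

A 7-joint arm with a two-finger parallel gripper is mounted at the origin on the work surface. World frame = base frame: x ahead of the robot, y to its left, z up, the work surface at z = 0. Lengths are in mm, angles in rad, forces in N, time in s.
With the tool pointing down it reaches from about 400 to 875 mm from the base axis. Payload 19.3 kg.
Tool frame: the origin (TCP) lies at the very end of the fingers, on their centre line; the grasp point (between the pads) lies 19 mm behind it (grip_point_offset is the z of the grasp point in the tool frame, in mm); z points along the fingers, x is the direction in which the jaws open and shut, and the axes are right-handed (so a half turn about z gives the same grasp; the last joint's range is limited). The gripper opens to 85 mm and grips with 20 to 120 N. Pads are 22 mm wide; open, the fingers measure 114 mm over their backs; the gripper's body (76 mm by 85 mm) begins 54 mm behind the grasp point. The pads swing forward as they close: fully open they stand 13 mm farther back than shut.
Start: joints at [-0.07, 0.521, -0.036, 1.599, 0.021, 1.021, -0.113], TCP at [624.992, -0.025, 231.291] pointing down, gripper open.
Joint ranges: [-2.91, 2.91], [-0.3, 2.13], [-1.5, 1.42], [0.17, 2.43], [-1.26, 4.41], [0.16, 1.93], [-2.52, 2.52]. Speed limits (rad/s): [1.89, 1.89, 2.39, 2.39, 3.01, 3.01, 3.01].

INTERFACE

Orientations are given as a 3x3 rotation matrix whose columns are the frame's x, y, z axes.
In Python, from workcell import movep, movel, goto_joints, open_gripper, clamp, wait, inverse_kinematics, read_state, camera, PlanningError, finish_job, grip_point_offset gives the robot as it stands. Calls block until the motion is done:
- movep(position, orientation): joint-space move of the TCP to a pose.
- movel(position, frame=None, max_speed=150, guard=None): straight line of the TCP; frame=None keeps the orientation; max_speed is the mean speed in mm/s. With guard (N) it stops when the force on the tool has changed by that much, and returns True; else False.
- goto_joints(angles): joint-space move.
- open_gripper() and clamp(): open the fingers fully, or close them until they stop; the grip force is fixed at half the most.
- wait(seconds).
- inverse_kinematics(position, orientation): joint angles nearest the present ones, or None.
- read_state(): the state.
- camera(name): name is "scene" or "side" or "wrist"; returns a dict with "image" (384x512x3 uint8, blue, green, red), "range_z" (384x512 float32, mm along the optical axis (not along the pixel's ray), 0 where there is no reading), "fx", "fy", "cx", "cy" (pixels), "cam_to_world" (4x4, takes a point from camera to world coordinates). Camera axes: x right, y up, looking along -z (the intrinsics and any distortion apply to the point x, -y, -z); pixel columns grow to the right and rows downward; lengths in mm; the calibration is good to about 2 mm. A picture is of the moment at which its call begins.
A pose or a line that the arm cannot do raises PlanningError and nothing moves.
- finish_job(): hands the job in, once; it reports no verdict.
The state is a dict: "time": time; "qpos": joint angles; "qvel": joint speeds; "joint_efforts": joint torques, N m; "eef_pos": TCP position; "tool_rot": TCP orientation; "ft_force": force on the tool from outside, world axes, zero at the start; "torque": the same for the moment, N m; "finger_gap": finger opening in mm.
Only numpy, scipy, OpenCV 4.12 (cv2) and the standard library are available. Lean on these libraries where they do the work, as an engineer would, in place of code of your own. Each camera call takes 0.05 s, during which the arm holds its last target. There are 200 camera calls.

## Working session

There is one attempt and no reset: what is moved stays moved. The work goes in short steps, each a Python script; the robot and the scene stay as the last script left them, time stands still between calls to the robot, and variables do not carry over. Pictures are saved under pics/ and viewed, about 8 in all and at most 12, crops included, and the job is handed in when it is done.

```bash
mkdir -p pics; ls; python3 - <<'E'
from workcell import *
import cv2,numpy as np,pickle
D={n:camera(n) for n in("scene","side","wrist")}
pickle.dump(D,open("c0.pkl","wb"))
for n in D:
    print(n,D[n]["fx"],D[n]["cx"],D[n]["cy"],np.round(D[n]["cam_to_world"],3).tolist(),{k for k in D[n]})
cv2.imwrite("pics/a.png",cv2.resize(D["scene"]["image"],(800,600)))
cv2.imwrite("pics/b.png",cv2.resize(D["side"]["image"],(800,600)))
print(read_state(),grip_point_offset)
E
```

```text
pics
scene 400.3730185723725 260.7928720575764 193.3850226791563 [[0.348, -0.654, 0.671, 1136.744], [0.938, 0.251, -0.24, -142.85], [-0.011, 0.713, 0.701, 719.629], [0.0, 0.0, 0.0, 1.0]] {'cx', 'range_z', 'fy', 'image', 'fx', 'cam_to_world', 'cy'}
side 486.42531200297714 262.0471978454443 187.21224768643086 [[-0.886, 0.256, -0.386, 141.279], [-0.464, -0.497, 0.733, 930.168], [-0.004, 0.829, 0.56, 771.252], [0.0, 0.0, 0.0, 1.0]] {'cx', 'range_z', 'fy', 'image', 'fx', 'cam_to_world', 'cy'}
wrist 286.5701437186476 258.8497233018834 189.86127994259567 [[1.0, -0.0, 0.002, 624.052], [-0.0, 0.95, 0.312, 81.3], [-0.002, -0.312, 0.95, 372.546], [0.0, 0.0, 0.0, 1.0]] {'cx', 'range_z', 'fy', 'image', 'fx', 'cam_to_world', 'cy'}
{'time': 0.15, 'qpos': array([-0.0702091 ,  0.52188372, -0.03631541,  1.59985983,  0.0211999 ,
        1.02111669, -0.11276564]), 'qvel': array([-0.00012203, -0.00257881, -0.00082597, -0.00148409, -0.00122526,
       -0.00191555,  0.0011686 ]), 'joint_efforts': array([ 4.00798544e-04, -9.27376485e+01,  1.98035471e+00, -3.70049715e+01,
        1.79930578e-02,  6.46477114e-03, -1.41420460e-05]), 'eef_pos': array([ 6.24746549e+02, -3.11779833e-02,  2.30860127e+02]), 'tool_rot': array([[ 9.99999612e-01,  2.03898351e-05, -8.80244466e-04],
       [ 2.03321197e-05, -9.99999998e-01, -6.55764387e-05],
       [-8.80245801e-04,  6.55585161e-05, -9.99999610e-01]]), 'ft_force': array([ 0.60178936, -0.20991662, -0.34420143]), 'torque': array([ 0.00552628, -0.00404798, -0.0387591 ]), 'finger_gap': 85.50738965050995} -18.700000000000003
```

View pics/a.png

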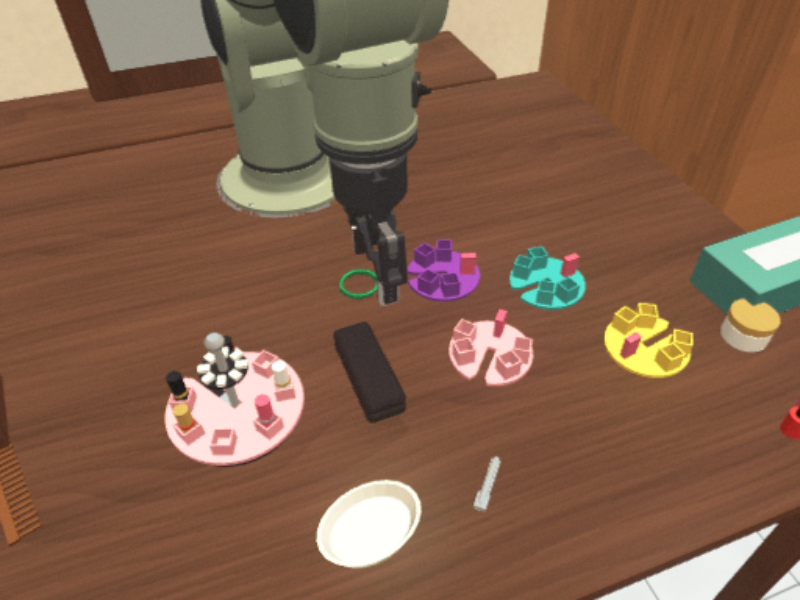

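View pics/b.png

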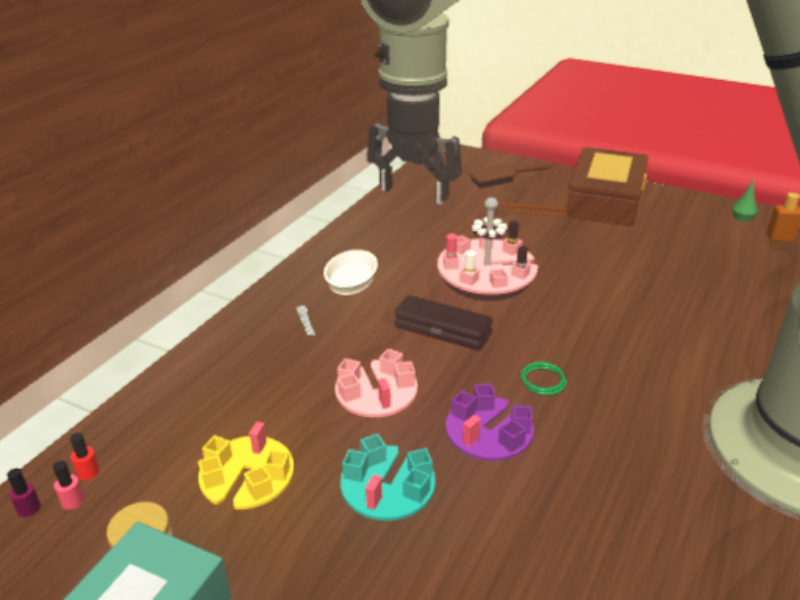

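The scene camera shows the carousel at about (235,405), the loose pink tier at (490,350) with its slot towards (487,380) and its tab at (501,322). The case is between them and the dish is at (370,522). Next I'll measure both discs in rectified top views.

```bash
cat > h.py <<'E'
import numpy as np,cv2
def cloud(c):
    Z=c["range_z"];v,u=np.mgrid[:384,:512]
    P=np.stack([(u-c["cx"])/c["fx"]*Z,-(v-c["cy"])/c["fy"]*Z,-Z],-1)
    M=c["cam_to_world"];return P@M[:3,:3].T+M[:3,3]
def ortho(c,z,x0,y0,half,s):
    # top view: px right=+x, up=+y on plane z
    n=int(2*half*s);j,i=np.mgrid[:n,:n]
    W=np.stack([x0-half+i/s,y0+half-j/s,np.full(i.shape,z)],-1)
    M=c["cam_to_world"];p=(W-M[:3,3])@M[:3,:3]
    u=c["fx"]*p[...,0]/-p[...,2]+c["cx"];v=c["fy"]*-p[...,1]/-p[...,2]+c["cy"]
    return cv2.remap(c["image"],u.astype(np.float32),v.astype(np.float32),cv2.INTER_CUBIC)
def fitc(p):
    A=np.c_[2*p,np.ones(len(p))];r=np.linalg.lstsq(A,(p**2).sum(1),rcond=None)[0]
    return r[:2],np.sqrt(r[2]+r[0]**2+r[1]**2)
E
python3 - <<'E'
from h import *
import pickle
D=pickle.load(open("c0.pkl","rb"))
px={"scene":dict(car=(235,405),tier=(490,350),dish=(370,522),case=(369,370),clip=(487,484),knob=(215,340)),"side":dict(car=(488,262),tier=(376,388),dish=(351,272),case=(443,320),bang=(544,378),knob=(491,203))}
for n in px:
    P=cloud(D[n]);hsv=cv2.cvtColor(D[n]["image"],cv2.COLOR_BGR2HSV)
    for k,(a,b) in px[n].items(): print(n,k,np.round(P[int(b*.64),int(a*.64)]))
    pink=((hsv[...,0]>165)|(hsv[...,0]<8))&(hsv[...,1]>40)&(hsv[...,2]>150)
    for k in("tier","car"):
        a,b=px[n][k];c=P[int(b*.64),int(a*.64)]
        d=np.hypot(P[...,0]-c[0],P[...,1]-c[1])
        lo,hi=(5,17) if k=="tier" else (22,36)
        m=pink&(d<(130 if k=="tier" else 190))&(P[...,2]>lo)&(P[...,2]<hi)
        q=P[m];e=cv2.convexHull(q[:,:2].astype(np.float32))[:,0].astype(float)
        print(n,k,"z",np.median(q[:,2]),fitc(e),len(q))
    t=pink&(hsv[...,1]>150)&(P[...,2]>25)&(P[...,2]<60)
    q=P[t];
    c=P[int(px[n]["tier"][1]*.64),int(px[n]["tier"][0]*.64)]
    q=q[np.hypot(*(q[:,:2]-c[:2]).T)<80];print("tab",q.mean(0),q.min(0),q.max(0),len(q))
E
```

```text
scene car [ 581. -193.   34.]
scene tier [587. 185.  -3.]
scene dish [788. -72.   4.]
scene case [590.  -6.  39.]
scene clip [798.  78.  18.]
scene knob [ 579. -191.  162.]
scene tier z 10.566024098113644 (array([598.37242004, 179.47672357]), np.float64(61.924509035629484)) 389
scene car z 29.467643175452565 (array([ 574.24513468, -193.62741363]), np.float64(92.10279702841194)) 668
tab [576.92421846 202.95645351  36.53593596] [571.89259346 197.04693436  28.48619401] [581.44892129 212.01143429  47.00205445] 7
side car [ 568. -188.   38.]
side tier [602. 171.  -4.]
side dish [802. -85.   4.]
side case [563.  15.  39.]
side bang [380.  28.  -2.]
side knob [ 569. -186.  160.]
side tier z 9.09441138365844 (array([593.31818763, 180.364523  ]), np.float64(61.351348441328945)) 853
side car z 27.891786424278564 (array([ 569.93919421, -193.13449915]), np.float64(92.17866672272356)) 1036
tab [560.95650083 214.29427955  36.03766349] [554.67496692 206.97158212  25.37401682] [572.24897734 220.91329381  45.56166014] 39
```

```bash
python3 - <<'E'
from h import *
import pickle
D=pickle.load(open("c0.pkl","rb"))
S={"scene":(598.4,179.5,574.2,-193.6),"side":(593.3,180.4,570,-193.1)}
rows=[]
for n,(a,b,c,d) in S.items():
    t=ortho(D[n],11 if 1 else 0,a,b,75,2);t=cv2.resize(t,(300,300));k=ortho(D[n],30,c,d,100,1.5);k=cv2.resize(k,(300,300))
    for im in(t,k): cv2.circle(im,(150,150),2,(0,255,0),-1)
    rows.append(np.hstack([t,k]))
cv2.imwrite("pics/c.png",np.vstack(rows))
E
```

```text
(no output)
```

View pics/c.png

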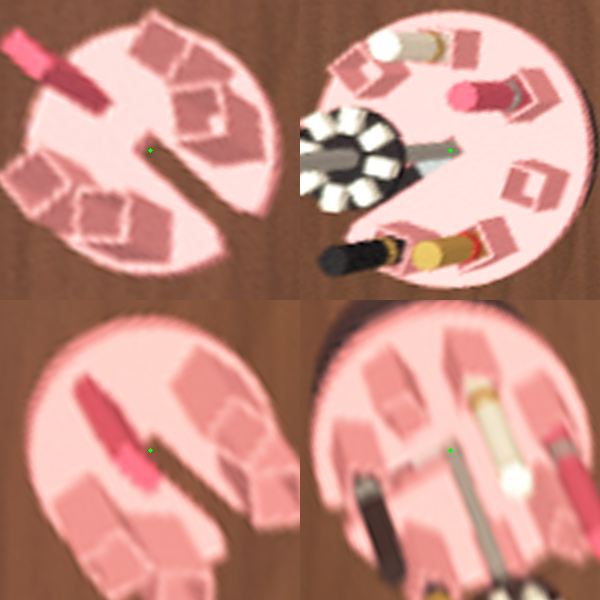

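The rectified views put the tier's slot at about −44° and its centre near (596,180). The lower slot faces about 209° and the carousel axis is near (572,−193). The opposite of that slot is therefore about 29°. Next I'll check reach, hover over the tab and look with the wrist camera.

```bash
cat >> h.py <<'E'
def R(yaw):
    a=np.radians(yaw);return np.array([[np.cos(a),np.sin(a),0],[np.sin(a),-np.cos(a),0],[0,0,-1.]])
def d(yaw): a=np.radians(yaw);return np.array([np.cos(a),np.sin(a),0])
E
python3 - <<'E'
from h import *
from workcell import *
import pickle
T=np.array([595.9,179.9,0]);C=np.array([572.1,-193.4,0])
for s in(90,-90):
    for nm,p,y in(("pick",T-44*d(-44)+[0,0,20],-44),("pre",C-140*d(29)+[0,0,131],29),("in",C-44*d(29)+[0,0,131],29),("in+22",C-44*d(51)+[0,0,131],51),("in-22",C-44*d(7)+[0,0,131],7)):
        q=inverse_kinematics(p,R(y+s));print(s,nm,None if q is None else np.round(q,2))
s=90 if inverse_kinematics(T-44*d(-44)+[0,0,20],R(46)) is not None else -90
movep(T-44*d(-44)+[0,0,190],R(-44+s))
D={n:camera(n) for n in("wrist","scene","side")};pickle.dump(D,open("c1.pkl","wb"))
D0=pickle.load(open("c0.pkl","rb"))
t=ortho(D["wrist"],49,*(T-20*d(-44))[:2],75,4)
k=[cv2.resize(ortho(D0[n],110,*c,45,4),(300,300),interpolation=cv2.INTER_CUBIC) for n,c in(("scene",(574.2,-193.6)),("side",(570,-193.1)))]
k=np.vstack(k);cv2.circle(k,(150,150),2,(0,255,0),-1);cv2.circle(t,(300,300),2,(0,255,0),-1)
cv2.imwrite("pics/d.png",cv2.resize(np.hstack([t,k]),(800,533)))
print(read_state()["eef_pos"],read_state()["time"])
E
```

```text
90 pick [-0.33  0.77 -0.18  1.78  0.22  0.6   0.16]
90 pre [ 0.76  0.53 -0.47  1.95  0.34  0.74  2.17]
90 in [ 0.62  0.61 -0.49  1.8   0.37  0.82  2.03]
90 in+22 [ 0.69  0.65 -0.57  1.76  0.44  0.87  2.38]
90 in-22 [ 0.54  0.58 -0.4   1.84  0.31  0.79  1.68]
-90 pick [-0.73  0.83  0.42  1.81 -0.54  0.62 -2.33]
-90 pre [ 0.25  0.51  0.21  1.97 -0.16  0.68 -0.5 ]
-90 in [ 0.14  0.58  0.2   1.83 -0.16  0.75 -0.64]
-90 in+22 [ 0.21  0.59  0.13  1.79 -0.1   0.77 -0.29]
-90 in-22 [ 0.05  0.58  0.29  1.86 -0.23  0.74 -0.98]
[564.88723479 209.17104401 190.1397094 ] 1.1917
```

View pics/d.png

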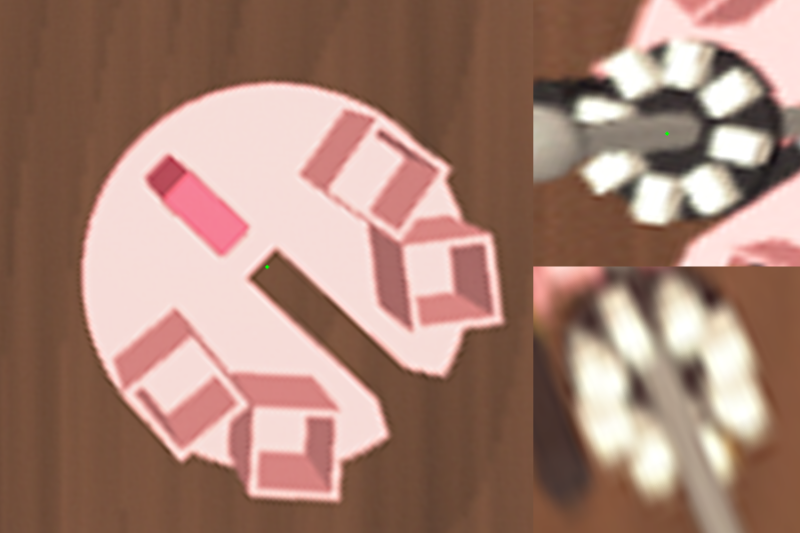

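The wrist view shows the tab's top centred at (205,215), which is about (564.5,208.3) in world coordinates. The slot edges run at about −43°, and the sockets stay 20 mm ahead of the tab, so the open fingers fit. I'll grip with the wrist camera on the slot side, which leaves the last joint free for turning at the carousel.

```bash
python3 - <<'E'
from h import *
from workcell import *
import pickle
y=-43;g=np.array([564.7,208.2,0])-2*d(y);r=R(y-90)
movep(g+[0,0,140],r)
movel(g+[0,0,60]); print(movel(g+[0,0,17],max_speed=60,guard=8),read_state()["eef_pos"])
clamp();s=read_state();print(s["finger_gap"],s["ft_force"],s["torque"],s["eef_pos"])
movel(g+[0,0,60],max_speed=60);movel(g+[0,0,220])
s=read_state();print(s["finger_gap"],s["ft_force"],s["torque"],s["time"])
c=camera("wrist");pickle.dump((c,s),open("c2.pkl","wb"))
print(np.round(c["cam_to_world"],3).tolist())
# pixel->tool frame at disc top plane: show ortho at z of disc top (TCP-6)
t=ortho(c,s["eef_pos"][2]-6,*(g+42*d(y))[:2],70,4)
cv2.circle(t,(280,280),2,(0,255,0),-1);cv2.imwrite("pics/e.png",t)
E
```

```text
False [563.42091267 209.55096254  17.19347258]
11.00697695057732 [-0.43183092  0.79610492  3.48358404] [-0.00225747  0.18382557 -0.00771053] [563.3021748  209.63140148  17.13490282]
11.091270117683457 [ 0.68847634  0.44051746 -2.86693764] [ 0.00715608  0.04622117 -0.02710857] 7.8083
[[-0.682, 0.694, 0.23, 620.853], [-0.731, -0.648, -0.213, 155.977], [0.001, -0.314, 0.949, 360.904], [0.0, 0.0, 0.0, 1.0]]
```

View pics/e.png

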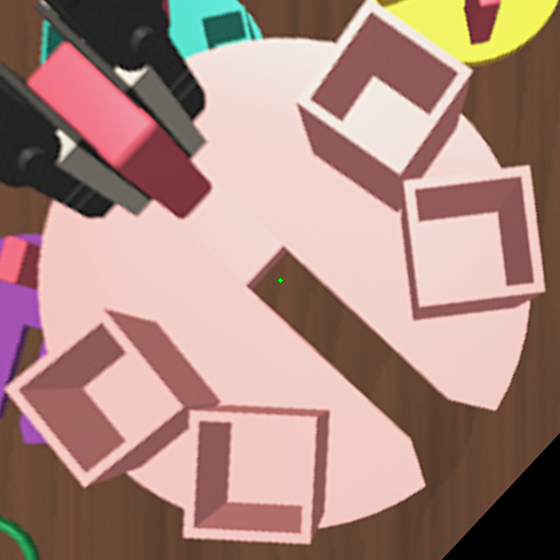

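The grip is good: gap 11 mm, and the weight reads on the wrist. The slot's inner end is at (267,266), so the tier's axis is about 44 mm ahead of the TCP, with lateral offset near 0 and yaw error near 0.2°. The teeth mod 45° come out at about −13°, so the gaps are at about 10° and 55°. The one nearer opposite (about 29°) is 10°. I'll look at the stem from the hover and also enlarge the lower slot.

```bash
python3 - <<'E'
from h import *
from workcell import *
import pickle
C=np.array([573,-193,0]);y=10;r=R(y-90)
movep(C-139*d(y)+[0,0,262],r);wait(.3)
c=camera("wrist");s=read_state();pickle.dump((c,s),open("c3.pkl","wb"))
print(s["eef_pos"],s["time"],s["ft_force"])
t=ortho(c,110,C[0],C[1],45,6)
for n in range(0): pass
k=ortho(c,164,C[0],C[1],30,4)
D0=pickle.load(open("c0.pkl","rb"))
l=ortho(D0["scene"],30,549,-208,50,4)
z=np.zeros((600,800,3),np.uint8);z[:540,:540]=t;z[:240,540:780]=k;cv2.circle(z,(270,270),2,(0,255,0),-1);cv2.circle(z,(660,120),2,(0,255,0),-1)
z[250:510,540:800]=cv2.resize(l,(260,260));cv2.imwrite("pics/f.png",z)
E
```

```text
[ 436.24090575 -216.90108111  261.93621569] 9.85 [-0.50448858 -0.38236516 -1.93003709]
```

View pics/f.png

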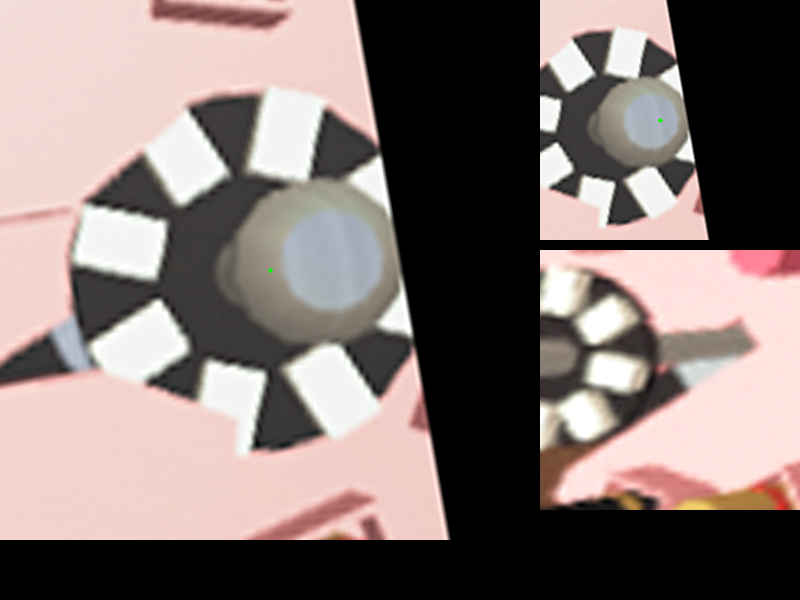

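This view shows the collar centred at about (261,272) with teeth at (287,133), (187,158), (120,242), (140,342) and (335,390). That gives an axis of about (571.2,−193.2) and teeth at −12.5° mod 45°, so gaps at 10° and 55°. The lower slot's visible edge runs at about 210–213°, which makes 10° and 55° nearly a tie, so I'll unwrap the slot to decide.

```bash
python3 - <<'E'
from h import *
import pickle
D=pickle.load(open("c0.pkl","rb"))
ims=[]
for n,c in(("scene",(574.2,-193.6)),("side",(570,-193.1))):
    o=ortho(D[n],30,*c,100,4)
    # rotate so that 180..240 visible: polar unwrap, rows=angle 180..240, cols=radius 5..95
    a,r=np.mgrid[170:250:.25,5:95:.25]
    a=np.radians(a)
    w=cv2.remap(o,(400+4*r*np.cos(a)).astype(np.float32),(400-4*r*np.sin(a)).astype(np.float32),cv2.INTER_LINEAR)
    for g in range(170,250,10): cv2.putText(w,str(g),(0,(g-170)*4+10),0,.35,(0,0,0),1)
    # cartesian rotated by 211 deg, slot along +x : 4px/mm
    M=cv2.getRotationMatrix2D((400,400),-211,1);q=cv2.warpAffine(o,M,(800,800))[280:520,360:760]
    cv2.line(q,(0,120),(399,120),(0,255,0),1)
    ims.append(np.vstack([w[:,:360],cv2.resize(q,(360,216))]))
cv2.imwrite("pics/g.png",np.hstack(ims))
E
```

```text
(no output)
```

View pics/g.png

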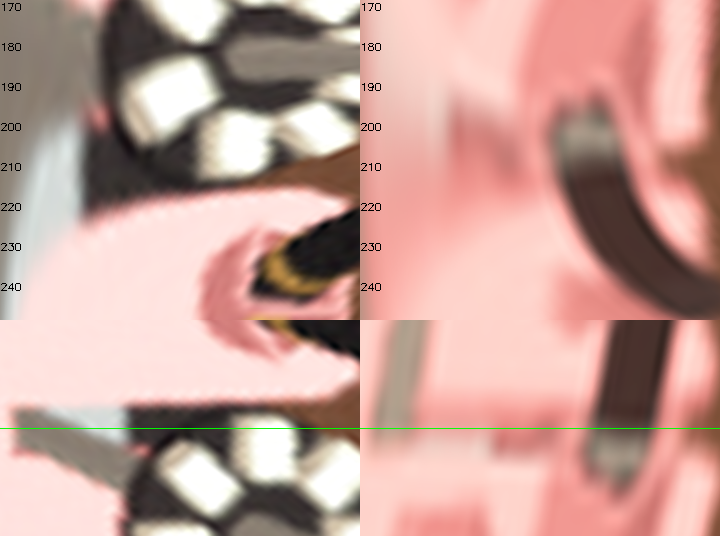

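The lower slot's axis fits at about 211–212°. Its opposite is then about 31°, so the 10° gap is marginally the nearer one. Now I'll descend and slide in with a guard, feeling for the slot's end on the stem.

```bash
cat >> h.py <<'E'
C=np.array([571.2,-193.2,0]);L=44.1
def rep(tag,y):
    from workcell import read_state
    s=read_state();e=s["eef_pos"];rel=e+L*d(y)-C
    print(tag,"t%.2f"%s["time"],"u%.2f v%.2f z%.2f"%(rel@d(y),rel@d(y+90),e[2]),"F",np.round([s["ft_force"]@d(y),s["ft_force"]@d(y+90),s["ft_force"][2]],1),"Tz",np.round(s["torque"],2))
    return s
E
python3 - <<'E'
from h import *
from workcell import *
y=10
def P(u,z=134,v=0): return C+(u-L)*d(y)+v*d(y+90)+[0,0,z]
movel(P(-95,200),R(y-90));movel(P(-95),max_speed=80);wait(.3);rep("pre",y)
print(movel(P(-35),max_speed=50,guard=4));rep("mouth",y)
if read_state()["eef_pos"]@d(y)>P(-37)@d(y):
    print(movel(P(-8),max_speed=25,guard=4));rep("slot",y)
E
```

```text
pre t11.69 u-94.87 v0.01 z134.21 F [-0.6  0.1 -2.5] Tz [-0.05  0.05 -0.05]
False
mouth t13.04 u-35.02 v-0.11 z134.07 F [ 1.1 -2.5 -2.9] Tz [-0.51 -0.04 -0.16]
False
slot t14.28 u-8.00 v-0.04 z134.02 F [-1.5 -3.5 -2.8] Tz [-0.99  0.24 -0.18]
```

The slot is round the stem, and the stem pushes the tier sideways with about 3 N, so the lateral offset needs centring. I'll map the clearance by feel.

```bash
python3 - <<'E'
from h import *
from workcell import *
y=10
def P(u,z=134,v=0): return C+(u-L)*d(y)+v*d(y+90)+[0,0,z]
for v in(-.5,-1,-1.5,-2,-2.5):
    movel(P(-8,v=v),max_speed=10);wait(.15);s=rep("v%.1f"%v,y)
    if s["ft_force"]@d(y+90)>2: break
E
```

```text
v-0.5 t14.68 u-7.96 v-0.34 z134.00 F [-0.6 -1.6 -2.2] Tz [-0.36  0.2  -0.11]
v-1.0 t15.07 u-7.92 v-0.88 z134.00 F [-0.6  0.4 -1.9] Tz [-0.05  0.09  0.04]
v-1.5 t15.47 u-8.01 v-1.49 z133.99 F [-0.3  0.2 -1.4] Tz [0.04 0.05 0.01]
v-2.0 t15.88 u-8.01 v-2.01 z133.98 F [ 0.6 -0.7 -2.4] Tz [-0.02  0.07  0.03]
v-2.5 t16.27 u-7.99 v-2.48 z133.98 F [-0.3 -1.  -1.4] Tz [-0.01  0.08  0.05]
```

```bash
python3 - <<'E'
from h import *
from workcell import *
y=10
def P(u,z=134,v=0): return C+(u-L)*d(y)+v*d(y+90)+[0,0,z]
for v in(-2.8,-3.1,-3.4):
    movel(P(-8,v=v),max_speed=10);wait(.15);s=rep("v%.1f"%v,y)
    if s["torque"][0]>.25 or s["ft_force"]@d(y+90)>1.5: break
v=-1.8
movel(P(-8,v=v),max_speed=10);wait(.2);rep("c",y)
print(movel(P(5,v=v),max_speed=12,guard=3.5));s=rep("end",y)
u=(s["eef_pos"]+L*d(y)-C)@d(y)
movel(P(u-1.3,v=v),max_speed=10);wait(.3);rep("back",y)
E
```

```text
v-2.8 t16.68 u-7.96 v-2.74 z134.01 F [-0.3  1.3 -2.3] Tz [0.17 0.09 0.05]
v-3.1 t17.07 u-8.00 v-2.96 z133.97 F [ 0.3  2.5 -1.5] Tz [0.48 0.13 0.1 ]
c t17.56 u-7.99 v-1.94 z134.03 F [ 0.  -0.4 -1.9] Tz [-0.04  0.1  -0.02]
True
end t18.32 u0.80 v-1.56 z133.50 F [ 0.5  0.6 -0.9] Tz [-0.02  0.18  0.01]
back t18.92 u-0.47 v-1.77 z133.99 F [-0.2 -0.  -1.9] Tz [-0.    0.11  0.01]
```

```bash
python3 - <<'E'
from h import *
from workcell import *
y=10;v=-1.8
def P(u,z=134,v=v): return C+(u-L)*d(y)+v*d(y+90)+[0,0,z]
for u in(.5,1,1.5,2,2.5,3,3.5,4,4.5):
    movel(P(u),max_speed=10);wait(.15);s=rep("u%.1f"%u,y)
    if s["ft_force"]@d(y)<-2.2 or s["torque"][1]>.45: break
E
```

```text
u0.5 t19.32 u0.48 v-1.79 z133.99 F [-0.   0.2 -2. ] Tz [ 0.    0.08 -0.03]
u1.0 t19.72 u0.90 v-1.83 z133.98 F [-0.3 -0.7 -1.6] Tz [-0.07  0.35 -0.01]
u1.5 t20.12 u1.16 v-1.85 z133.95 F [-5.7  0.   0.4] Tz [-0.2   1.22  0.04]
```

The slot's end meets the stem at u≈0.85, so the tier is centred at u=−0.15, v=−1.77. Now I'll lower gently and feel: about 127 means on the teeth, about 122 means home.

```bash
cat >> h.py <<'E'
C=C-.15*d(10)-1.77*d(100)
E
python3 - <<'E'
from h import *
from workcell import *
y=10
def P(z,u=0,v=0): return C+(u-L)*d(y)+v*d(y+90)+[0,0,z]
movel(P(134),max_speed=10);movel(P(129),max_speed=20);wait(.3);rep("129",y)
for z in np.arange(128,121.4,-.5):
    movel(P(z),max_speed=10);wait(.1);s=rep("z%.1f"%z,y)
    if s["ft_force"][2]>1.0: break
E
```

```text
129 t21.13 u0.01 v0.01 z129.03 F [ 0.   0.4 -1. ] Tz [-0.05  0.09 -0.05]
z128.0 t21.48 u-0.02 v0.00 z127.99 F [-0.6 -0.1 -1.1] Tz [-0.01  0.06 -0.03]
z127.5 t21.83 u-0.02 v-0.02 z127.50 F [ 0.4 -0.  -1.8] Tz [-0.01  0.1   0.  ]
z127.0 t22.18 u0.01 v0.01 z126.97 F [ 0.3 -0.2 -2.6] Tz [-0.04  0.07 -0.01]
z126.5 t22.53 u-0.01 v-0.00 z126.49 F [-0.5 -0.3 -1.9] Tz [-0.01  0.13 -0.01]
z126.0 t22.88 u0.00 v0.02 z125.98 F [ 0.2  0.4 -2.2] Tz [0.04 0.08 0.04]
z125.5 t23.23 u-0.02 v-0.01 z125.49 F [-0.5  0.1 -2.9] Tz [-0.04  0.08 -0.02]
z125.0 t23.58 u-0.01 v0.02 z124.98 F [ 0.2 -0.3 -1.3] Tz [-0.03  0.08  0.01]
z124.5 t23.93 u0.01 v-0.02 z124.49 F [-0.3  0.1 -0.6] Tz [-0.04  0.11  0.07]
z124.0 t24.28 u-0.01 v-0.00 z123.99 F [-0.2  0.  -1.6] Tz [-0.03  0.09  0.07]
z123.5 t24.63 u0.00 v-0.00 z123.50 F [ 0.3  0.9 -2.5] Tz [-0.02  0.09 -0.02]
z123.0 t24.98 u-0.01 v-0.02 z123.00 F [ 0.   0.1 -2.2] Tz [ 0.02  0.14 -0.03]
z122.5 t25.33 u-0.01 v-0.00 z122.49 F [-0.4  0.7 -1.9] Tz [-0.03  0.11  0.  ]
z122.0 t25.68 u0.00 v-0.03 z122.15 F [-1.8  0.   3.9] Tz [0.12 0.36 0.04]
```

It went straight down past 127 and met the tooth tops at 122.15, so it is home. I'll relieve the load, let go, retreat straight up and check with the cameras.

```bash
python3 - <<'E'
from h import *
from workcell import *
import pickle
y=10
def P(z,u=0,v=0): return C+(u-L)*d(y)+v*d(y+90)+[0,0,z]
movel(P(122.3),max_speed=10);rep("rel",y);open_gripper();wait(.3);s=rep("open",y);print(s["finger_gap"])
movel(P(190),max_speed=60);movel(P(330,u=-60));rep("up",y);wait(.3)
D={n:camera(n) for n in("wrist","scene","side")};pickle.dump(D,open("c4.pkl","wb"));print(read_state()["time"])
a=D["scene"]["image"][190:310,80:220];b=D["side"]["image"][100:220,260:400]
w=D["wrist"]["image"]
z=np.zeros((600,800,3),np.uint8);z[:300,:350]=cv2.resize(a,(350,300),interpolation=cv2.INTER_CUBIC);z[300:,:350]=cv2.resize(b,(350,300),interpolation=cv2.INTER_CUBIC);z[:450,350:]=cv2.resize(ortho(D["wrist"],116,C[0],C[1],100,2.25),(450,450))
cv2.imwrite("pics/i.png",z)
E
```

```text
rel t25.93 u-0.00 v-0.04 z122.24 F [-1.2  0.6 -0.7] Tz [-0.03  0.09 -0.03]
open t26.94 u-0.00 v0.01 z122.29 F [0.1 0.1 0.3] Tz [0.01 0.02 0.09]
85.46116904638706
up t29.38 u-59.97 v0.28 z329.27 F [ 0.8  0.2 -0.2] Tz [0.02 0.01 0.03]
29.8333
```

View pics/i.png

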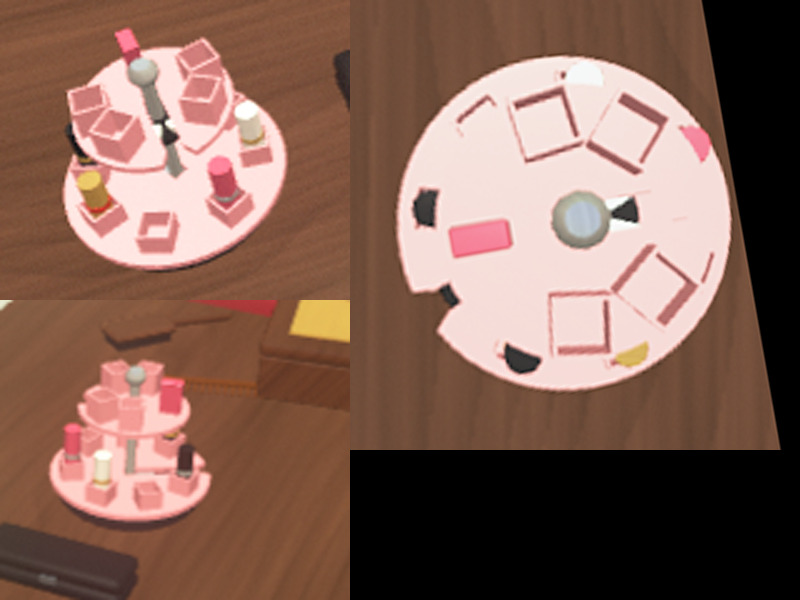

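In the view, the tier sits round the stem, slot to the right at (625,212) and tab at (480,238). The lower slot's mouth is at (426,311), which is about 212°, unchanged. Last, a depth check of level and height, plus before/after bystander positions, then I'll hand in.

```bash
python3 - <<'E'
from h import *
from workcell import *
import pickle
D=pickle.load(open("c4.pkl","rb"));D0=pickle.load(open("c0.pkl","rb"))
P=cloud(D["wrist"]).reshape(-1,3);r=np.hypot(*(P[:,:2]-C[:2]).T)
q=P[(r<60)&(r>15)&(abs(P[:,2]-117)<7)]
for _ in range(3):
    A=np.c_[q[:,:2]-C[:2],np.ones(len(q))];k=np.linalg.lstsq(A,q[:,2],rcond=None)[0];e=abs(q[:,2]-A@k);q=q[e<max(1.0,2*e.std())]
print("disc top z %.2f tilt %.4f n%d"%(k[2],np.hypot(*k[:2]),len(q)))
l=P[(r>70)&(r<88)&(abs(P[:,2]-30)<5)];print("lower z",np.median(l[:,2]))
x,m,_=cv2.minEnclosingCircle,0,0
for n in("scene","side"):
    df=cv2.absdiff(D[n]["image"],D0[n]["image"]).max(2)
    for nm,(a,b) in {"scene":dict(dish=(370,522),case=(369,370),clip=(487,484)),"side":dict(dish=(351,272),case=(443,320),clip=(305,320),bang=(544,378))}[n].items():
        a,b=int(a*.64),int(b*.64);w=df[b-22:b+22,a-22:a+22];print(n,nm,"changed px",(w>50).sum())
E
```

```text
disc top z 115.33 tilt 0.0063 n4050
lower z 29.022069680337154
scene dish changed px 0
scene case changed px 0
scene clip changed px 0
side dish changed px 0
side case changed px 0
side clip changed px 0
side bang changed px 0
```

The disc's top reads 115.3 mm (116 expected, and the lower tier reads 1 mm low as well). Tilt is 0.006 rad and no bystander has changed, so I'm handing in.

```bash
python3 -c "
from workcell import *
finish_job();print(read_state()['time'])"
```

```text
the job is handed in; nothing more can be done
the job is handed in; nothing more can be done
```

The pink tier is on the stem, home between the collar's teeth, and let go, and I handed the job in. `finish_job()` gives no verdict, so this rests on my own checks.

**What I did:** I gripped the tier by its tab and slid its slot onto the stem under guard. I centred it by feeling the slot's sides and end against the stem, then lowered it in 0.5 mm steps. It passed the tooth-top height without contact and met the teeth at the fully-home height on the first try. I then let go and lifted straight up. The last clock reading before hand-in was 29.8 s of the 72 s allowed.

**Last checks:**
- **Seat:** the disc's top measured 115.3 mm against 116 expected, with a tilt of 0.006 rad. The lower tier also reads about 1 mm low in that camera.
- **Forces:** the highest contact force I read while feeling was about 6 N.
- **Lower slot:** its direction measured about 212° afterwards and 211–212° before, so it kept its facing.
- **Bystanders:** the dish, spectacle case and hair clip show no change in the before and after pictures. I compared the bangles in one view only, also unchanged.

**Uncertain:** the lower slot lies almost exactly midway between two tooth positions. The tier sits at about 10°, roughly 22° from exactly opposite. The other position, about 55°, would be equally far off within my measuring error, so I cannot say which is truly nearer. Both are inside the 50° limit. I did not twist the tier to test the lock; I judged it locked from the height and level alone.

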